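# Free the stuck sample cup and stand it on the balance

### The arm

A 6-joint arm with a two-finger parallel gripper is mounted at the origin on the work surface. World frame = base frame: x ahead of the robot, y to its left, z up, the work surface at z = 0. Lengths are in m, angles in rad, forces in N, time in s.
With the tool pointing down it reaches from about 0.275 to 0.875 m from the base axis. Payload 12.5 kg.
Tool frame: the origin (TCP) lies at the very end of the fingers, on their centre line; the grasp point (between the pads) lies 19 mm behind it; z points along the fingers, y is the line along which they close (so a half turn about z gives the same grasp; the last joint's range is limited). The gripper opens to 85 mm and grips with 20 to 120 N. Pads are 22 mm wide; open, the fingers measure 114 mm over their backs; the gripper's body (76 mm by 85 mm) begins 54 mm behind the grasp point. The pads swing forward as they close: fully open they stand 13 mm farther back than shut.
Start: joints at [-1.401, 0.351, 1.652, -0, 1.139, -0.085], TCP at [0.139, -0.532, 0.231] pointing down, gripper open.
Joint ranges: [-2.75, 2.75], [-0.79, 2.1], [0.01, 2.65], [-1.57, 4.71], [0.07, 3.14], [-2.87, 2.87]. Speed limits (rad/s): [2.22, 2.22, 2.79, 3.14, 3.14, 3.14].

### API

Orientations are given as a unit quaternion [w, x, y, z].
In Python, from station import bot gives the robot as it stands.
- The arm moves only by the tool servo_tool, never from a script. Its argument "increments" is a list of rows, each an object of numbers: "tx", "ty", "tz": the shift along the world's x, y, z normalised to -1 to 1, where 1 is 0.25 m; "wx", "wy", "wz": the turn, a rotation vector about the world's x, y, z normalised to -1 to 1, where 1 is 90 degrees; "fingers": the closure, from 0 (fully open) to 1 (shut). In form: [{"tx": .., "ty": .., "tz": .., "wx": .., "wy": .., "wz": .., "fingers": ..}, ...]. A call has 1 to 10 rows; each row is the pose to reach, as a shift and turn from the pose commanded when the call began; what a row does not reach only later rows make up. A row lasts 1/12 s, in which the tool goes at most 41.7 mm and 7.16 degrees, less where a joint would pass 70% of its speed; a pose out of reach is approached as far as the arm can. A call with a number of a shift or a turn outside -1 to 1 is refused whole. A call with a gripper value outside its range is refused whole. The fingers move at their own pace and stop on an object; "grip_force" is the grip in N (left out, the last holds). Time passes only in rows, so rows that repeat a pose let the fingers close. It gives the time, the measured TCP pose, the force, the opening and the grip force at its end, in the units of the state.
- bot.state(): the state, without advancing time (a new reading comes with each control period).
- bot.get_image(name): name is "side" or "top"; returns a dict with "frame" (384x512x3 uint8, red, green, blue), "z_map" (384x512 float32, m along the optical axis (not along the pixel's ray), 0 where there is no reading), "vfov" (degrees; the focal length in pixels is half the picture's height over the tangent of half this angle, whatever the lens; pixels are square), "cx", "cy" (the principal point, pixels), "R" (3x3) and "t" (3): a world point X has camera coordinates R X + t. Camera axes: x right, y down, z forward; pixel columns grow to the right and rows downward; lengths in m; the calibration is good to about 2 mm. A picture is of the moment at which its call begins.
- bot.finish_job(): hands the job in; it is judged then, once.
Trained networks look in the newest picture that a camera, given by its name, has taken for a name from the list of things; names that differ only in an ending like _2 or _b are one class to them, and where a whole thing is asked for, a point or a joint stands for the part that bears it (a point fixed in the world has none). Each returns a list of dicts, best first, with "p" (0 to 1); they miss things now and then, are a little off and sometimes report something else, mostly with a low value. They report only what shows in the picture. A call takes as long as a camera call. They do not tell look-alikes from the thing itself.
- bot.spot_in(camera, label): "bbox" ([left, top, width, height] in pixels, round what is visible of it).
- bot.cut_out(camera, label): "region" (384x512 bool, what is visible of it) and "bbox" ([left, top, width, height] in pixels, round what is visible of it).
The state is a dict: "time_s": time; "joint_pos": joint angles; "qvel": joint speeds; "effort": joint torques, N m; "tcp_pos": TCP position; "tool_rot": TCP orientation; "force": force on the tool from outside, world axes, zero at the start; "ft_torque": the same for the moment, N m; "width": opening from 0.0 (shut) to 1.0 (fully open); "finger_force": force on a finger pad.
Only numpy, scipy, OpenCV 4.12 (cv2) and the standard library are available. Lean on these libraries where they do the work, as an engineer would, in place of code of your own. Each camera call takes 0.05 s, during which the arm holds its last target. There are 200 camera calls.

### The job

The white sample cup has stuck in the blue jacket on the tilted cradle. Grip the cup by its rim and work it out with a twist as you pull, so that the jacket stays down in its cradle; then set the cup gently upright on the middle of the balance's round steel pan, without pressing the pan hard, and let go. Leave the other things on the bench where they are.

Things in the scene. Friction and masses are not known exactly. Their poses are not given: they have to be found in the camera images.
- cradle: Grey fixed stand, base 170 by 150 mm, which carries the blue jacket leaning 30 degrees from upright towards the cradle's own -x, roughly towards the robot. Origin: centre of the base's underside, on the bench; z up. Its cheeks are below 95 mm; nothing stands above the cup's mouth.
- cup: White round sample cup, 112 mm long, 0.14 to 0.24 kg. Its lower 68 mm is 72 mm across; above it widens to a rim collar 92 mm outside, 76 mm inside (wall 8 mm), 34 mm high. Cavity: 58 mm across below the collar, floor 54 mm below the rim. Origin: centre of the flat underside; z along its axis to the mouth. Jammed in the jacket at the start, 40 mm of it standing out, leaning 30 degrees.
- cup_rim (a point): Centre of the cup's mouth, in the plane of the rim, 112 mm from the cup's origin; axes as the cup's. The collar is too wide to span: pinch its wall, one finger inside the mouth and one outside (36 mm of wall is free above the jacket).
- jacket_mouth (a point): Centre of the blue jacket's open top; z along the axis of jacket and cup, out of the jacket. The jacket is a sleeve 100 mm outside, 80 mm inside, 80 mm long, with an 8 mm floor on which the cup stands; four sprung rubber pads in its wall, 14 to 28 mm above its underside, squeeze the cup. It weighs 0.6 kg and cannot turn in the cradle, but only its weight (5.5 N along the axis) keeps it down.
- jacket (a joint): Lift of the jacket out of its seat, along its tilted axis, m: 0 seated; it slides back by its weight. Straight pulling lifts it with the cup (8 to 15 N of friction, varies). While the cup is turned about its axis, either way, the friction acts mostly round it and a slow pull slides the cup out (say 10 mm of rise per 1.2 rad, to and fro); it is free after 20 to 30 mm.
- balance: White laboratory balance, fixed, 240 by 190 mm, body 52 mm high, a display at its front (its own -x side). Origin: on the bench under the centre of the pan; z up.
- pan_top (a point): Centre of the top face of the balance's round steel pan, 132 mm in diameter, about 74 mm above the bench; z up.
- pan (a joint): How far the pan is pressed down, in m: near 0 unloaded, about 1 mm under the cup alone, with a spring of about 1.5 N per mm; it meets its overload stop at 10 mm.
- beaker: Bystander: empty clear glass beaker, 68 mm across, 85 mm tall. Origin: centre of the underside, z up. Leave it standing where it is.
- amber: Bystander: brown glass bottle, 48 mm across, 100 mm tall. Origin: centre of the underside, z up. Leave it standing where it is.
- reagent: Bystander: white bottle with a blue cap, 52 mm across, 110 mm tall. Origin: centre of the underside, z up. Leave it standing where it is.
- jar: Bystander: clear jar with a red lid, 56 mm across, 65 mm tall. Origin: centre of the underside, z up. Leave it standing where it is.
- vial: Bystander: green glass vial with a black cap, 32 mm across, 75 mm tall. Origin: centre of the underside, z up. Leave it standing where it is.
Not all that is in view belongs to the job. Leave any purple look-alike of the cup alone.

How it is judged:
By the outcome, as a careful person would: the job done as asked, in the order asked, and still so for the second after the job is handed in, with the robot touching nothing.
It also fails if it takes over 64 s, if anything falls off the work surface, if the arm or the gripper's body presses on something with over 40 N, if the wrist force passes 120 N, or if a joint passes its speed limit or range.

## Working session

There is one attempt and no reset: what is moved stays moved. The work goes in short steps, Python scripts to look and compute and a tool call to move; the robot and the scene stay as the last step left them, time stands still between calls to the robot, and variables do not carry over. Pictures are saved under pics/ and viewed, at most 10 in all, crops included, and the job is handed in when it is done.

Besides the shell and the picture viewer there is one more tool, called after "Call:" by a JSON object that holds its "fn" and its "kwargs". servo_tool: Moves the arm, as the interface text tells. Scaled input: -1 to 1 covers 0.25 m each way for a shift and 90 degrees each way for a turn. Its arguments: {"type":"object","properties":{"increments":{"type":"array"},"grip_force":{"type":"number"}},"required":["increments"]}

```bash
mkdir -p pics; cat > h.py <<'E'
import numpy as np, cv2
from station import bot
def cloud(im):
    h,w=im['z_map'].shape; f=h/2/np.tan(np.radians(im['vfov'])/2)
    v,u=np.mgrid[:h,:w]; z=im['z_map']
    c=np.stack([(u-im['cx'])/f*z,(v-im['cy'])/f*z,z],-1)
    P=(c-im['t'])@im['R']; P[z<=0]=np.nan
    return P
def save(im,n,crop=None,s=1):
    a=im['frame'][:,:,::-1]
    if crop: x,y,w,h=crop; a=a[y:y+h,x:x+w]
    cv2.imwrite('pics/'+n,cv2.resize(a,None,fx=s,fy=s,interpolation=cv2.INTER_CUBIC))
E
python3 - <<'E'
from h import *
ims={}
for c in('side','top'):
    im=bot.get_image(c); save(im,c+'0.png'); P=cloud(im); np.savez(c+'0.npz',P=P,f=im['frame'])
    print(c,im['vfov'],(-im['R'].T@im['t']).round(3),im['R'][2].round(2))
    for l in('cup','jacket_mouth','cradle','balance','pan_top','beaker','amber','reagent','jar','vial'):
        for d in bot.cut_out(c,l)[:3]:
            print(l,round(d['p'],2),np.round(d['bbox']),np.nanmedian(P[d['region']],0).round(3))
print(bot.state())
E
```

```text
side 45.27477875508533 [0.091 0.574 0.685] [ 0.47 -0.64 -0.6 ]
cup 0.85 [296. 123.  40.  41.] [ 0.507 -0.243  0.148]
cup 0.66 [371. 161.  33.  52.] [ 0.339 -0.276  0.062]
jacket_mouth 0.94 [280. 140.  40.  41.] [ 0.524 -0.187  0.111]
jacket_mouth 0.57 [258. 230.  29.  43.] [0.442 0.024 0.044]
cradle 0.58 [260. 136.  90.  87.] [ 0.505 -0.183  0.042]
balance 0.95 [ 84. 254. 173. 130.] [0.481 0.269 0.055]
pan_top 0.64 [110. 261.  82.  67.] [0.535 0.252 0.073]
pan_top 0.27 [ 82. 251. 172. 133.] [0.481 0.269 0.054]
beaker 0.76 [202. 191.  32.  44.] [0.6   0.001 0.057]
amber 0.76 [197. 166.  20.  39.] [ 0.687 -0.055  0.064]
amber 0.69 [292. 123.  43.  39.] [ 0.508 -0.244  0.148]
reagent 0.8 [145. 194.  30.  46.] [0.683 0.091 0.058]
reagent 0.69 [259. 140.  90.  80.] [ 0.504 -0.183  0.042]
vial 0.57 [235. 216.  17.  30.] [0.526 0.008 0.04 ]
vial 0.32 [276. 139.  43.  41.] [ 0.523 -0.188  0.11 ]
top 42.66431134218816 [ 0.367 -0.027  1.11 ] [ 0.14  0.01 -0.99]
cup 0.9 [362. 263.  62.  53.] [ 0.324 -0.327  0.075]
cup 0.74 [331. 172.  49.  50.] [ 0.508 -0.234  0.139]
cup 0.22 [220. 214.  26.  2
[... 631 characters left out ...]
02  0.053]
{'time_s': 1.1, 'joint_pos': array([-1.40057880e+00,  3.50708385e-01,  1.65184122e+00, -2.96540592e-05,
        1.13910593e+00, -8.46161437e-02]), 'qvel': array([ 0.00215013, -0.00052619, -0.00058711,  0.00137656,  0.00111251,
       -0.00055239]), 'effort': array([-7.51270964e-04, -5.06027985e+01, -2.91649926e+01, -1.13384613e-04,
        6.43866806e-04,  4.96816540e-05]), 'tcp_pos': array([ 0.13864948, -0.53219941,  0.23126927]), 'tool_rot': array([-3.08361013e-05,  9.91892662e-01,  1.27078500e-01, -1.47995567e-05]), 'force': array([-0.07676668, -0.72734696,  0.06727466]), 'ft_torque': array([0.02107941, 0.02057006, 0.02792451]), 'finger_force': 0.0, 'width': 0.9967108038978543}
```

View pics/top0.png

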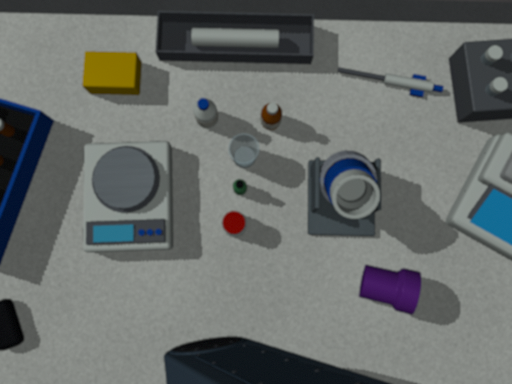

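View pics/side0.png

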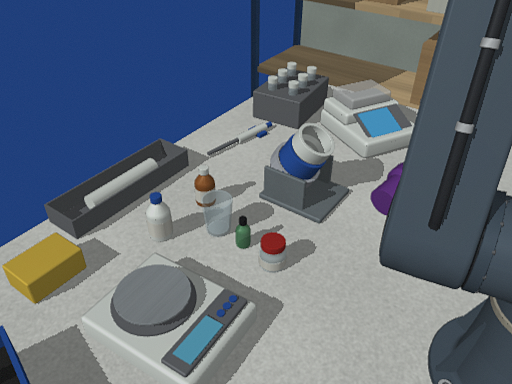

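Candidates for the cup: the white cup in the blue jacket (top 355,193; side 313,143), and the purple look-alike lying down (top 390,287; side 390,187). I choose the white one and will check it in a close crop while fitting its rim.

```bash
cat > fit.py <<'E'
from h import *
from scipy.optimize import least_squares
W=[]
for c,(x,y,w,h) in dict(top=(318,145,70,80),side=(285,115,60,75)).items():
    d=np.load(c+'0.npz'); P=d['P'][y:y+h,x:x+w].reshape(-1,3); f=d['f'][y:y+h,x:x+w].reshape(-1,3).astype(int)
    m=(f.max(1)-f.min(1)<40)&(f.min(1)>90)&(P[:,2]>.1)
    W.append(P[m]); print(c,m.sum(),P[m].min(0).round(3),P[m].max(0).round(3))
    cv2.imwrite(f'pics/{c}crop.png',cv2.resize(d['f'][y:y+h,x:x+w,::-1],None,fx=5,fy=5,interpolation=cv2.INTER_CUBIC))
def ax(ph,t=np.radians(30)): return np.array([np.sin(t)*np.cos(ph),np.sin(t)*np.sin(ph),np.cos(t)])
# signed distance-like residual to cup profile (r,h from rim), polyline of the cup's surface
prof=np.array([[29,-54],[29,-34],[38,-34],[38,0],[46,0],[46,-34],[36,-44]])/1e3
prof=np.vstack([[0,-.054],prof])
def dist(P,q):
    a=ax(q[3],q[4] if len(q)>4 else np.radians(30)); v=P-q[:3]; h=v@a; r=np.linalg.norm(v-h[:,None]*a,axis=1); X=np.c_[r,h]
    D=[]
    for A,B in zip(prof[:-1],prof[1:]):
        s=np.clip((X-A)@(B-A)/((B-A)@(B-A)),0,1); D.append(np.linalg.norm(X-A-s[:,None]*(B-A),axis=1))
    return np.min(D,0)
for n,P in (('top',W[0]),('side',W[1]),('both',np.vstack(W))):
    best=min((least_squares(lambda q:dist(P,q),[.49,-.22,.16,p0],loss='soft_l1',f_scale=.002) for p0 in (2.6,3.14,3.7)),key=lambda r:r.cost)
    q=best.x; print(n,q[:3].round(4),'az',np.degrees(q[3]).round(1),'rms',np.median(dist(P,q)).round(4))
    b2=least_squares(lambda q:dist(P,q),list(q)+[.52],loss='soft_l1',f_scale=.002).x; print('  free tilt',b2[:3].round(4),np.degrees(b2[3:]).round(1))
# pan
d=np.load('top0.npz');P=d['P'][145:215,88:162].reshape(-1,3);f=d['f'][145:215,88:162].reshape(-1,3).astype(int)
for c,(x,y,w,h) in dict(top=(86,140,80,75),side=(105,255,95,80)).items():
    d=np.load(c+'0.npz');P=d['P'][y:y+h,x:x+w].reshape(-1,3)
    m=abs(P[:,2]-.0745)<.007; p=P[m]
    (cx,cy),r=cv2.minEnclosingCircle((p[:,:2]*1000).astype(np.float32))
    print(c,'pan',m.sum(),cx,cy,r,np.median(p,0),p.min(0),p.max(0))
# cradle base edges
for c in('top','side'):
    P=np.load(c+'0.npz')['P'].reshape(-1,3); f=np.load(c+'0.npz')['f'].reshape(-1,3).astype(int)
    m=(abs(P[:,0]-.51)<.15)&(abs(P[:,1]+.19)<.13)&(P[:,2]<.03)&(P[:,2]>.004)&(f.max(1)<110)
    print(c,'base',m.sum(),cv2.minAreaRect((P[m,:2]*1000).astype(np.float32)))
E
python3 fit.py; cd pics; python3 -c "
import cv2;import numpy as np
a=cv2.imread('topcrop.png');b=cv2.imread('sidecrop.png');H=400
cv2.imwrite('cc.png',np.hstack([cv2.resize(i,(int(i.shape[1]*H/i.shape[0]),H)) for i in(a,b)]))"
```

```text
top 1484 [ 0.458 -0.278  0.102] [ 0.591 -0.175  0.193]
side 1216 [ 0.458 -0.276  0.11 ] [ 0.589 -0.181  0.189]
top [ 0.5023 -0.2257  0.1698] az 180.6 rms 0.0014
  free tilt [ 0.5022 -0.2258  0.1698] [180.6  30.3]
side [ 0.4973 -0.2301  0.1648] az 180.1 rms 0.0009
  free tilt [ 0.4973 -0.2301  0.1648] [180.1  29.9]
both [ 0.4971 -0.2301  0.1664] az 179.9 rms 0.001
  free tilt [ 0.497  -0.23    0.1663] [179.9  30.2]
top pan 2917 539.9730224609375 246.6466064453125 66.40642547607422 [0.53884475 0.24624238 0.07472103] [0.47404532 0.18099444 0.06808119] [0.60488242 0.31222522 0.08100219]
side pan 3694 539.5498657226562 248.2384796142578 67.5101547241211 [0.53506652 0.25176961 0.07306807] [0.47216596 0.18183536 0.06754489] [0.605443   0.31337319 0.07677261]
top base 1967 ((512.4102172851562, -190.1608428955078), (294.34722900390625, 259.0037841796875), 0.2606116235256195)
side base 1659 ((482.047607421875, -217.25987243652344), (227.6800537109375, 148.81375122070312), 59.534664154052734)
```

View pics/cc.png

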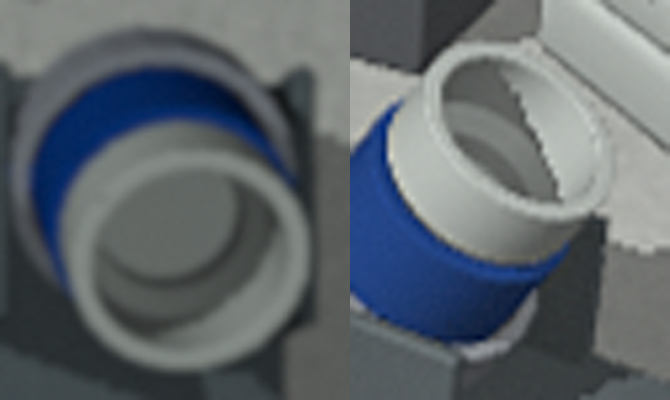

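The crop confirms it: the white cup (top crop 185,260; side crop 520,125), mouth open, stuck in the blue jacket. It leans towards -x, with the rim at about (0.497, -0.230, 0.166). I'll grip the high far side of the wall and approach along the axis.

```bash
cat > g.py <<'E'
from h import *
from scipy.spatial.transform import Rotation as R
A=np.array([-.5,0,.866025]); RIM=np.array([.497,-.230,.166]); E0=np.array([.866025,0,.5])
RG=R.from_matrix(np.c_[[0,1,0],E0,-A])  # far-side grasp
def grasp(depth,psi=0,rise=0,r=.042):
    t=R.from_rotvec(A*psi); return RIM+rise*A+t.apply(r*E0)-depth*A, t*RG
def cur():
    s=bot.state(); q=s['tool_rot']; return s['tcp_pos'],R.from_quat(np.r_[q[1:],q[0]])
def rows(targets,base=None):
    p0,r0=base or cur()
    for p,r in targets:
        print(np.r_[(p-p0)/.25,(r*r0.inv()).as_rotvec()/(np.pi/2)].round(3).tolist())
E
python3 -c "
from g import *
rows([grasp(-.06)])"
```

```text
[1.459, 1.209, 0.031, -0.219, -0.283, 0.817]
```

Call:
{"fn": "servo_tool", "kwargs": {"increments": [{"tx":0.75,"ty":0.6,"tz":0.12,"wx":-0.11,"wy":-0.14,"wz":0.41,"fingers":0.65},{"tx":0.75,"ty":0.6,"tz":0.12,"wx":-0.11,"wy":-0.14,"wz":0.41,"fingers":0.65},{"tx":0.75,"ty":0.6,"tz":0.12,"wx":-0.11,"wy":-0.14,"wz":0.41,"fingers":0.65},{"tx":0.75,"ty":0.6,"tz":0.12,"wx":-0.11,"wy":-0.14,"wz":0.41,"fingers":0.65},{"tx":0.75,"ty":0.6,"tz":0.12,"wx":-0.11,"wy":-0.14,"wz":0.41,"fingers":0.65},{"tx":0.75,"ty":0.6,"tz":0.12,"wx":-0.11,"wy":-0.14,"wz":0.41,"fingers":0.65},{"tx":0.75,"ty":0.6,"tz":0.12,"wx":-0.11,"wy":-0.14,"wz":0.41,"fingers":0.65},{"tx":0.75,"ty":0.6,"tz":0.12,"wx":-0.11,"wy":-0.14,"wz":0.41,"fingers":0.65}], "grip_force": 60}}

```text
time_s: 1.77
tcp_pos: [0.3268, -0.3815, 0.2617]
tool_rot: [0.098, 0.891, 0.433, 0.096]
force: [-0.3, -0.0, 0.3]
width: 0.346
finger_force: 0.0
```

```bash
python3 -c "
from g import *
rows([grasp(-.06)]); s=bot.state(); print(s['joint_pos'].round(3),s['width'],s['time_s'])"
```

```text
[0.706, 0.606, -0.091, -0.107, -0.143, 0.407]
[-1.049  0.126  1.89   0.223  0.926 -0.5  ] 0.3462761217298948 1.7667
```

Call:
{"fn": "servo_tool", "kwargs": {"increments": [{"tx":0.71,"ty":0.61,"tz":-0.09,"wx":-0.11,"wy":-0.14,"wz":0.41},{"tx":0.71,"ty":0.61,"tz":-0.09,"wx":-0.11,"wy":-0.14,"wz":0.41},{"tx":0.71,"ty":0.61,"tz":-0.09,"wx":-0.11,"wy":-0.14,"wz":0.41},{"tx":0.71,"ty":0.61,"tz":-0.09,"wx":-0.11,"wy":-0.14,"wz":0.41},{"tx":0.71,"ty":0.61,"tz":-0.09,"wx":-0.11,"wy":-0.14,"wz":0.41},{"tx":0.71,"ty":0.61,"tz":-0.09,"wx":-0.11,"wy":-0.14,"wz":0.41},{"tx":0.71,"ty":0.61,"tz":-0.09,"wx":-0.11,"wy":-0.14,"wz":0.41},{"tx":0.71,"ty":0.61,"tz":-0.09,"wx":-0.11,"wy":-0.14,"wz":0.41},{"tx":0.71,"ty":0.61,"tz":-0.09,"wx":-0.11,"wy":-0.14,"wz":0.41}]}}

```text
invalid input at $.increments[0]: expected keys tx, ty, tz, wx, wy, wz, fingers
```

```bash
python3 -c "
from g import *
s=bot.state(); print(s['joint_pos'].round(3),s['width'],s['time_s'])
rows([grasp(-.06),grasp(-.01),grasp(.028)])
im=bot.get_image('side'); save(im,'s1.png',(230,60,200,170),4)"
```

```text
[-1.049  0.126  1.89   0.223  0.926 -0.5  ] 0.3462761217298948 1.7667
[0.706, 0.606, -0.091, -0.107, -0.143, 0.407]
[0.806, 0.606, -0.264, -0.107, -0.143, 0.407]
[0.882, 0.606, -0.396, -0.107, -0.143, 0.407]
```

View pics/s1.png

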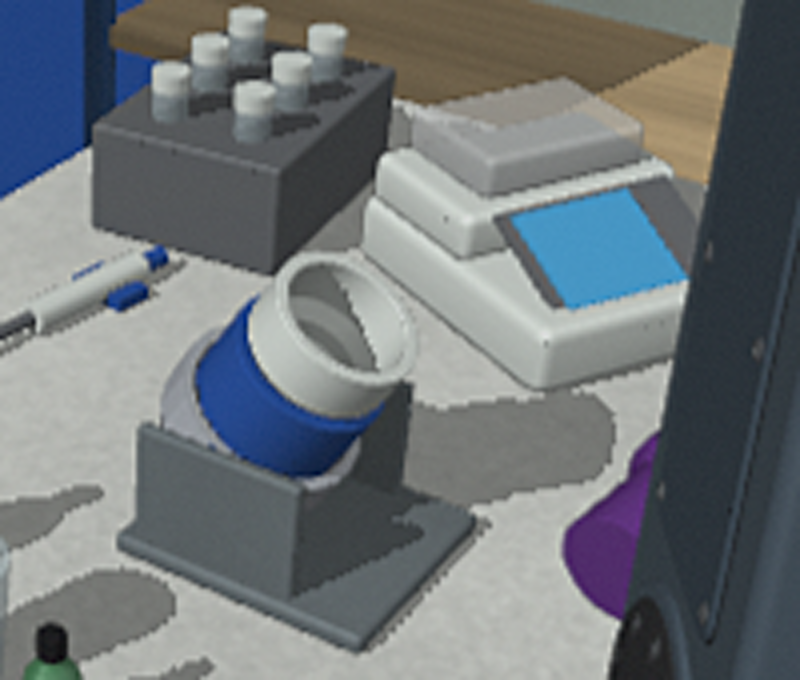

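The call was refused because the rows lack "fingers". The picture shows the cup untouched (330,320) in the jacket, with the cheeks well below the rim. I'll repeat the move.

Call:
{"fn": "servo_tool", "kwargs": {"increments": [{"tx":0.71,"ty":0.61,"tz":-0.09,"wx":-0.11,"wy":-0.14,"wz":0.41,"fingers":0.65},{"tx":0.71,"ty":0.61,"tz":-0.09,"wx":-0.11,"wy":-0.14,"wz":0.41,"fingers":0.65},{"tx":0.71,"ty":0.61,"tz":-0.09,"wx":-0.11,"wy":-0.14,"wz":0.41,"fingers":0.65},{"tx":0.71,"ty":0.61,"tz":-0.09,"wx":-0.11,"wy":-0.14,"wz":0.41,"fingers":0.65},{"tx":0.71,"ty":0.61,"tz":-0.09,"wx":-0.11,"wy":-0.14,"wz":0.41,"fingers":0.65},{"tx":0.71,"ty":0.61,"tz":-0.09,"wx":-0.11,"wy":-0.14,"wz":0.41,"fingers":0.65},{"tx":0.71,"ty":0.61,"tz":-0.09,"wx":-0.11,"wy":-0.14,"wz":0.41,"fingers":0.65},{"tx":0.71,"ty":0.61,"tz":-0.09,"wx":-0.11,"wy":-0.14,"wz":0.41,"fingers":0.65},{"tx":0.71,"ty":0.61,"tz":-0.09,"wx":-0.11,"wy":-0.14,"wz":0.41,"fingers":0.65}]}}

```text
time_s: 2.57
tcp_pos: [0.5031, -0.2308, 0.2386]
tool_rot: [0.183, 0.683, 0.684, 0.18]
force: [-0.1, 0.1, 0.1]
width: 0.352
finger_force: 0.0
```

```bash
python3 -c "
from g import *
s=bot.state(); print(s['joint_pos'].round(3),s['width'],s['time_s'])
rows([grasp(-.06),grasp(-.01),grasp(.028)])
im=bot.get_image('side'); save(im,'s2.png',(230,60,200,150),4)"
```

```text
[-0.66   0.18   1.958  0.525  0.645 -1.029] 0.3516780483484522 2.5667
[0.001, 0.003, 0.001, 0.003, -0.003, -0.0]
[0.101, 0.003, -0.172, 0.003, -0.003, -0.0]
[0.177, 0.003, -0.304, 0.003, -0.003, -0.0]
```

View pics/s2.png

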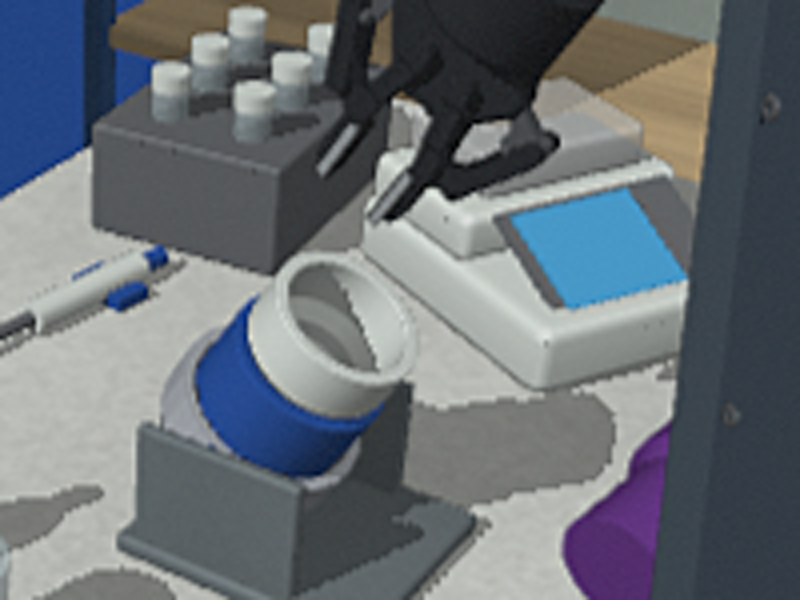

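Fingertips at (335,150) and (390,205) line up to straddle the far wall. I'll go in along the axis.

Call:
{"fn": "servo_tool", "kwargs": {"increments": [{"tx":0.05,"ty":0.003,"tz":-0.087,"wx":0.003,"wy":-0.003,"wz":0,"fingers":0.65},{"tx":0.1,"ty":0.003,"tz":-0.173,"wx":0.003,"wy":-0.003,"wz":0,"fingers":0.65},{"tx":0.115,"ty":0.003,"tz":-0.2,"wx":0.003,"wy":-0.003,"wz":0,"fingers":0.65},{"tx":0.13,"ty":0.003,"tz":-0.225,"wx":0.003,"wy":-0.003,"wz":0,"fingers":0.65},{"tx":0.145,"ty":0.003,"tz":-0.25,"wx":0.003,"wy":-0.003,"wz":0,"fingers":0.65},{"tx":0.16,"ty":0.003,"tz":-0.275,"wx":0.003,"wy":-0.003,"wz":0,"fingers":0.65},{"tx":0.173,"ty":0.003,"tz":-0.298,"wx":0.003,"wy":-0.003,"wz":0,"fingers":0.65},{"tx":0.173,"ty":0.003,"tz":-0.298,"wx":0.003,"wy":-0.003,"wz":0,"fingers":0.65}]}}

```text
time_s: 3.28
tcp_pos: [0.547, -0.229, 0.1636]
tool_rot: [0.183, 0.682, 0.684, 0.184]
force: [0.3, 0.9, -0.2]
width: 0.35
finger_force: 0.0
```

```bash
python3 -c "
from g import *
s=bot.state(); print(s['joint_pos'].round(3),s['width'],s['time_s'],s['force'])
rows([grasp(.027)])
im=bot.get_image('side'); save(im,'s3.png',(270,80,100,100),6)"
```

```text
[-0.604  0.36   1.939  0.655  0.488 -1.136] 0.34997012571321867 3.2833 [ 0.25848852  0.85865216 -0.22520632]
[-0.001, -0.004, -0.0, -0.0, 0.001, -0.002]
```

View pics/s3.png

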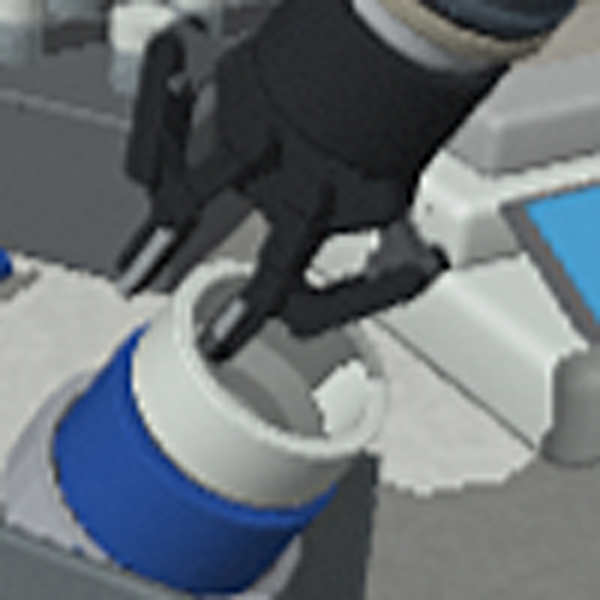

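The inner finger is in the mouth (220,335) and the outer one is outside (130,275). Closing lightly first.

Call:
{"fn": "servo_tool", "kwargs": {"increments": [{"tx":0,"ty":0,"tz":0,"wx":0,"wy":0,"wz":0,"fingers":0.8},{"tx":0,"ty":0,"tz":0,"wx":0,"wy":0,"wz":0,"fingers":0.85},{"tx":0,"ty":0,"tz":0,"wx":0,"wy":0,"wz":0,"fingers":0.9},{"tx":0,"ty":0,"tz":0,"wx":0,"wy":0,"wz":0,"fingers":1},{"tx":0,"ty":0,"tz":0,"wx":0,"wy":0,"wz":0,"fingers":1},{"tx":0,"ty":0,"tz":0,"wx":0,"wy":0,"wz":0,"fingers":1}], "grip_force": 25}}

```text
time_s: 3.83
tcp_pos: [0.547, -0.2291, 0.1647]
tool_rot: [0.184, 0.682, 0.684, 0.184]
force: [-2.2, 0.3, 4.6]
width: 0.1
finger_force: 24.1
```

```bash
python3 -c "
from g import *
s=bot.state(); print(s['width'],s['time_s'],s['force'],s['ft_torque'],s['finger_force'],'along e,t,a',s['force']@E0,s['force'][1],s['force']@A)
rows([grasp(.027)])"
```

```text
0.09974094499965758 3.8333 [-2.20602751  0.27009252  4.5807308 ] [-0.0322447   0.45730478  0.01274582] 24.145924218173604 along e,t,a 0.3798904266201566 0.2700925164539364 5.07004114195644
[-0.0, -0.004, -0.004, 0.0, 0.001, -0.002]
```

Well centred: only 0.4 N radial. Next, firm up the grip and work out the twist-and-pull rows.

```bash
cat >> g.py <<'E'
def seg(p0,p1,r0,r1,n):
    rows([grasp(.027,p0+(p1-p0)*k/n,r0+(r1-r0)*k/n) for k in range(1,n+1)],grasp(.027,p0,r0))
E
python3 -c "
from g import *
seg(0,.5,0,.003,7);print();seg(.5,-.5,.003,.011,10);print();seg(-.5,.5,.011,.019,10)"
```

```text
[-0.001, 0.012, 0.001, -0.023, 0.0, 0.039]
[-0.003, 0.024, 0.002, -0.045, 0.0, 0.079]
[-0.006, 0.036, 0.003, -0.068, -0.0, 0.118]
[-0.009, 0.047, 0.003, -0.091, 0.0, 0.158]
[-0.013, 0.059, 0.002, -0.114, 0.0, 0.197]
[-0.018, 0.07, 0.001, -0.136, 0.0, 0.236]
[-0.024, 0.081, 0.0, -0.159, 0.0, 0.276]

[0.005, -0.015, 0.006, 0.032, -0.0, -0.055]
[0.008, -0.031, 0.012, 0.064, 0.0, -0.11]
[0.01, -0.047, 0.017, 0.095, -0.0, -0.165]
[0.011, -0.064, 0.021, 0.127, -0.0, -0.221]
[0.01, -0.081, 0.024, 0.159, -0.0, -0.276]
[0.007, -0.097, 0.026, 0.191, 0.0, -0.331]
[0.004, -0.114, 0.028, 0.223, -0.0, -0.386]
[-0.001, -0.13, 0.029, 0.255, -0.0, -0.441]
[-0.008, -0.146, 0.029, 0.286, -0.0, -0.496]
[-0.016, -0.161, 0.028, 0.318, 0.0, -0.551]

[0.005, 0.015, 0.006, -0.032, -0.0, 0.055]
[0.008, 0.031, 0.012, -0.064, -0.0, 0.11]
[0.01, 0.047, 0.017, -0.095, -0.0, 0.165]
[0.011, 0.064, 0.021, -0.127, -0.0, 0.221]
[0.01, 0.081, 0.024, -0.159, -0.0, 0.276]
[0.007, 0.097, 0.026, -0.191, -0.0, 0.331]
[0.004, 0.114, 0.028, -0.223, -0.0, 0.386]
[-0.001, 0.13, 0.029, -0.255, 0.0, 0.441]
[-0.008, 0.146, 0.029, -0.286, -0.0, 0.496]
[-0.016, 0.161, 0.028, -0.318, 0.0, 0.551]
```

Call:
{"fn": "servo_tool", "kwargs": {"increments": [{"tx":0,"ty":0,"tz":0,"wx":0,"wy":0,"wz":0,"fingers":1},{"tx":0,"ty":0,"tz":0,"wx":0,"wy":0,"wz":0,"fingers":1}], "grip_force": 70}}

```text
time_s: 4.0
tcp_pos: [0.5468, -0.2291, 0.1647]
tool_rot: [0.184, 0.682, 0.684, 0.184]
force: [-6.8, -1.5, 7.9]
width: 0.085
finger_force: 64.9
```

Call:
{"fn": "servo_tool", "kwargs": {"increments": [{"tx":-0.001,"ty":0.012,"tz":0.001,"wx":-0.023,"wy":0,"wz":0.039,"fingers":1},{"tx":-0.003,"ty":0.024,"tz":0.002,"wx":-0.045,"wy":0,"wz":0.079,"fingers":1},{"tx":-0.006,"ty":0.036,"tz":0.003,"wx":-0.068,"wy":0,"wz":0.118,"fingers":1},{"tx":-0.009,"ty":0.047,"tz":0.003,"wx":-0.091,"wy":0,"wz":0.158,"fingers":1},{"tx":-0.013,"ty":0.059,"tz":0.002,"wx":-0.114,"wy":0,"wz":0.197,"fingers":1},{"tx":-0.018,"ty":0.07,"tz":0.001,"wx":-0.136,"wy":0,"wz":0.236,"fingers":1},{"tx":-0.024,"ty":0.081,"tz":0,"wx":-0.159,"wy":0,"wz":0.276,"fingers":1}]}}

```text
time_s: 4.58
tcp_pos: [0.5408, -0.2088, 0.1639]
tool_rot: [0.223, 0.491, 0.832, 0.132]
force: [2.6, -3.1, -5.4]
width: 0.09
finger_force: 64.8
```

```bash
cat > chk.py <<'E'
from g import *; import sys
s=bot.state(); p,r=cur(); f=s['force']; psi,rise=map(float,sys.argv[1:3])
gp,gr=grasp(.027,psi,rise)
print(s['joint_pos'].round(2),'w',s['width'].round(3),'F_a',(f@A).round(1),'F',f.round(1),'T_a',(s['ft_torque']@A).round(2),'dp_a',((p-gp)@A).round(4),'dp',(p-gp).round(4),'drot',(r*gr.inv()).as_rotvec().round(3),s['time_s'])
E
python3 chk.py .5 .003
```

```text
Traceback (most recent call last):
  File "chk.py", line 4, in <module>
    print(s['joint_pos'].round(2),'w',s['width'].round(3),'F_a',(f@A).round(1),'F',f.round(1),'T_a',(s['ft_torque']@A).round(2),'dp_a',((p-gp)@A).round(4),'dp',(p-gp).round(4),'drot',(r*gr.inv()).as_rotvec().round(3),s['time_s'])
                                      ^^^^^^^^^^^^^^^^
AttributeError: 'float' object has no attribute 'round'
```

```bash
sed -i "s/s\['width'\].round(3)/s['width']/" chk.py; python3 chk.py .5 .003; python3 -c "
from g import *
seg(.5,-.5,.003,.009,10)"
```

```text
[-0.58  0.34  1.98  0.66  0.47 -1.62] w 0.08995375622132913 F_a -6.0 F [ 2.6 -3.1 -5.4] T_a -0.35 dp_a 0.0003 dp [-0.0002  0.0011  0.0002] drot [-0.001 -0.     0.005] 4.5833
[0.005, -0.015, 0.006, 0.032, -0.0, -0.055]
[0.009, -0.031, 0.011, 0.064, 0.0, -0.11]
[0.011, -0.047, 0.015, 0.095, -0.0, -0.165]
[0.012, -0.064, 0.018, 0.127, -0.0, -0.221]
[0.012, -0.081, 0.021, 0.159, -0.0, -0.276]
[0.01, -0.097, 0.022, 0.191, 0.0, -0.331]
[0.007, -0.114, 0.023, 0.223, -0.0, -0.386]
[0.002, -0.13, 0.023, 0.255, -0.0, -0.441]
[-0.004, -0.146, 0.022, 0.286, -0.0, -0.496]
[-0.012, -0.161, 0.021, 0.318, 0.0, -0.551]
```

Call:
{"fn": "servo_tool", "kwargs": {"increments": [{"tx":0.005,"ty":-0.015,"tz":0.006,"wx":0.032,"wy":0,"wz":-0.055,"fingers":1},{"tx":0.009,"ty":-0.031,"tz":0.011,"wx":0.064,"wy":0,"wz":-0.11,"fingers":1},{"tx":0.011,"ty":-0.047,"tz":0.015,"wx":0.095,"wy":0,"wz":-0.165,"fingers":1},{"tx":0.012,"ty":-0.064,"tz":0.018,"wx":0.127,"wy":0,"wz":-0.221,"fingers":1},{"tx":0.012,"ty":-0.081,"tz":0.021,"wx":0.159,"wy":0,"wz":-0.276,"fingers":1},{"tx":0.01,"ty":-0.097,"tz":0.022,"wx":0.191,"wy":0,"wz":-0.331,"fingers":1},{"tx":0.007,"ty":-0.114,"tz":0.023,"wx":0.223,"wy":0,"wz":-0.386,"fingers":1},{"tx":0.002,"ty":-0.13,"tz":0.023,"wx":0.255,"wy":0,"wz":-0.441,"fingers":1},{"tx":-0.004,"ty":-0.146,"tz":0.022,"wx":0.286,"wy":0,"wz":-0.496,"fingers":1},{"tx":-0.012,"ty":-0.161,"tz":0.021,"wx":0.318,"wy":0,"wz":-0.551,"fingers":1}]}}

```text
time_s: 5.42
tcp_pos: [0.5376, -0.2489, 0.1689]
tool_rot: [0.132, 0.831, 0.492, 0.223]
force: [1.9, -0.4, -5.2]
width: 0.087
finger_force: 65.7
```

```bash
python3 chk.py -.5 .009; python3 -c "
from g import *
im=bot.get_image('side'); save(im,'s4.png',(250,70,110,125),4.8)
seg(-.5,.5,.009,.016,10)"
```

```text
[-0.65  0.35  1.93  0.66  0.52 -0.67] w 0.08739518544166337 F_a -5.5 F [ 1.9 -0.4 -5.2] T_a 0.41 dp_a 0.0002 dp [-0.0003  0.0012  0.0001] drot [ 0.001 -0.001 -0.   ] 5.4167
[0.005, 0.015, 0.006, -0.032, -0.0, 0.055]
[0.009, 0.031, 0.011, -0.064, -0.0, 0.11]
[0.011, 0.047, 0.016, -0.095, -0.0, 0.165]
[0.011, 0.064, 0.02, -0.127, -0.0, 0.221]
[0.011, 0.081, 0.022, -0.159, -0.0, 0.276]
[0.009, 0.097, 0.024, -0.191, -0.0, 0.331]
[0.005, 0.114, 0.026, -0.223, -0.0, 0.386]
[0.0, 0.13, 0.026, -0.255, 0.0, 0.441]
[-0.006, 0.146, 0.025, -0.286, -0.0, 0.496]
[-0.014, 0.161, 0.024, -0.318, 0.0, 0.551]
```

View pics/s4.png

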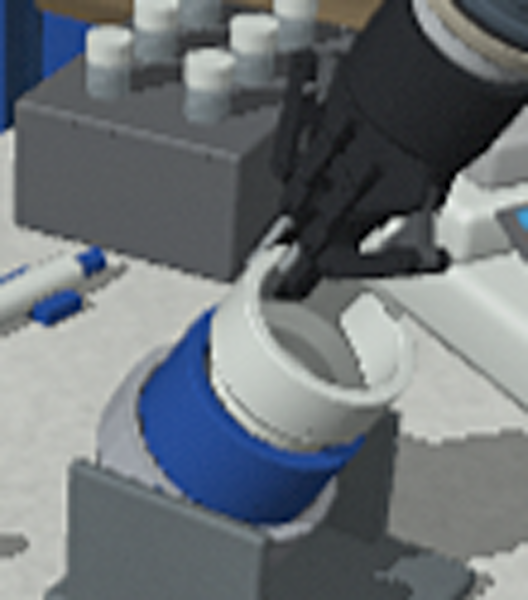

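The cup is coming out: its shoulder now shows above the jacket at (290,435), and the jacket (240,440) is still seated. Continuing.

Call:
{"fn": "servo_tool", "kwargs": {"increments": [{"tx":0.005,"ty":0.015,"tz":0.006,"wx":-0.032,"wy":0,"wz":0.055,"fingers":1},{"tx":0.009,"ty":0.031,"tz":0.011,"wx":-0.064,"wy":0,"wz":0.11,"fingers":1},{"tx":0.011,"ty":0.047,"tz":0.016,"wx":-0.095,"wy":0,"wz":0.165,"fingers":1},{"tx":0.011,"ty":0.064,"tz":0.02,"wx":-0.127,"wy":0,"wz":0.221,"fingers":1},{"tx":0.011,"ty":0.081,"tz":0.022,"wx":-0.159,"wy":0,"wz":0.276,"fingers":1},{"tx":0.009,"ty":0.097,"tz":0.024,"wx":-0.191,"wy":0,"wz":0.331,"fingers":1},{"tx":0.005,"ty":0.114,"tz":0.026,"wx":-0.223,"wy":0,"wz":0.386,"fingers":1},{"tx":0,"ty":0.13,"tz":0.026,"wx":-0.255,"wy":0,"wz":0.441,"fingers":1},{"tx":-0.006,"ty":0.146,"tz":0.025,"wx":-0.286,"wy":0,"wz":0.496,"fingers":1},{"tx":-0.014,"ty":0.161,"tz":0.024,"wx":-0.318,"wy":0,"wz":0.551,"fingers":1}]}}

```text
time_s: 6.3
tcp_pos: [0.5343, -0.2086, 0.1752]
tool_rot: [0.223, 0.489, 0.833, 0.132]
force: [2.0, -2.9, -6.5]
width: 0.086
finger_force: 69.7
```

```bash
python3 chk.py .5 .016; python3 -c "
from g import *
seg(.5,-.5,.016,.023,10)"
```

```text
[-0.58  0.31  1.98  0.63  0.49 -1.6 ] w 0.08599592830442584 F_a -6.6 F [ 2.  -2.9 -6.5] T_a -0.26 dp_a 0.0003 dp [-0.0001  0.0013  0.0003] drot [-0.003 -0.     0.009] 6.3
[0.005, -0.015, 0.006, 0.032, -0.0, -0.055]
[0.009, -0.031, 0.011, 0.064, 0.0, -0.11]
[0.011, -0.047, 0.016, 0.095, -0.0, -0.165]
[0.011, -0.064, 0.02, 0.127, -0.0, -0.221]
[0.011, -0.081, 0.022, 0.159, -0.0, -0.276]
[0.009, -0.097, 0.024, 0.191, 0.0, -0.331]
[0.005, -0.114, 0.026, 0.223, -0.0, -0.386]
[0.0, -0.13, 0.026, 0.255, -0.0, -0.441]
[-0.006, -0.146, 0.025, 0.286, -0.0, -0.496]
[-0.014, -0.161, 0.024, 0.318, 0.0, -0.551]
```

Call:
{"fn": "servo_tool", "kwargs": {"increments": [{"tx":0.005,"ty":-0.015,"tz":0.006,"wx":0.032,"wy":0,"wz":-0.055,"fingers":1},{"tx":0.009,"ty":-0.031,"tz":0.011,"wx":0.064,"wy":0,"wz":-0.11,"fingers":1},{"tx":0.011,"ty":-0.047,"tz":0.016,"wx":0.095,"wy":0,"wz":-0.165,"fingers":1},{"tx":0.011,"ty":-0.064,"tz":0.02,"wx":0.127,"wy":0,"wz":-0.221,"fingers":1},{"tx":0.011,"ty":-0.081,"tz":0.022,"wx":0.159,"wy":0,"wz":-0.276,"fingers":1},{"tx":0.009,"ty":-0.097,"tz":0.024,"wx":0.191,"wy":0,"wz":-0.331,"fingers":1},{"tx":0.005,"ty":-0.114,"tz":0.026,"wx":0.223,"wy":0,"wz":-0.386,"fingers":1},{"tx":0,"ty":-0.13,"tz":0.026,"wx":0.255,"wy":0,"wz":-0.441,"fingers":1},{"tx":-0.006,"ty":-0.146,"tz":0.025,"wx":0.286,"wy":0,"wz":-0.496,"fingers":1},{"tx":-0.014,"ty":-0.161,"tz":0.024,"wx":0.318,"wy":0,"wz":-0.551,"fingers":1}]}}

```text
time_s: 7.13
tcp_pos: [0.5307, -0.2488, 0.1812]
tool_rot: [0.132, 0.83, 0.493, 0.223]
force: [-0.1, 0.3, -2.3]
width: 0.089
finger_force: 71.1
```

```bash
python3 chk.py -.5 .023
```

```text
[-0.66  0.32  1.94  0.64  0.54 -0.66] w 0.08904674781579958 F_a -1.9 F [-0.1  0.3 -2.3] T_a 0.35 dp_a 0.0003 dp [-0.0002  0.0013  0.0002] drot [ 0.    -0.001  0.002] 7.1333
```

Nearly free: the axial force is now about the cup's weight. One more sweep.

Call:
{"fn": "servo_tool", "kwargs": {"increments": [{"tx":0.005,"ty":0.015,"tz":0.006,"wx":-0.032,"wy":0,"wz":0.055,"fingers":1},{"tx":0.009,"ty":0.031,"tz":0.011,"wx":-0.064,"wy":0,"wz":0.11,"fingers":1},{"tx":0.011,"ty":0.047,"tz":0.016,"wx":-0.095,"wy":0,"wz":0.165,"fingers":1},{"tx":0.011,"ty":0.064,"tz":0.02,"wx":-0.127,"wy":0,"wz":0.221,"fingers":1},{"tx":0.011,"ty":0.081,"tz":0.022,"wx":-0.159,"wy":0,"wz":0.276,"fingers":1},{"tx":0.009,"ty":0.097,"tz":0.024,"wx":-0.191,"wy":0,"wz":0.331,"fingers":1},{"tx":0.005,"ty":0.114,"tz":0.026,"wx":-0.223,"wy":0,"wz":0.386,"fingers":1},{"tx":0,"ty":0.13,"tz":0.026,"wx":-0.255,"wy":0,"wz":0.441,"fingers":1},{"tx":-0.006,"ty":0.146,"tz":0.025,"wx":-0.286,"wy":0,"wz":0.496,"fingers":1},{"tx":-0.014,"ty":0.161,"tz":0.024,"wx":-0.318,"wy":0,"wz":0.551,"fingers":1}]}}

```text
time_s: 7.97
tcp_pos: [0.5273, -0.2082, 0.1874]
tool_rot: [0.223, 0.488, 0.833, 0.132]
force: [0.8, -0.3, -0.6]
width: 0.086
finger_force: 72.6
```

```bash
python3 chk.py .5 .030
```

```text
[-0.59  0.28  1.99  0.61  0.51 -1.58] w 0.08565448021336478 F_a -1.0 F [ 0.8 -0.3 -0.6] T_a -0.02 dp_a 0.0004 dp [-0.0001  0.0016  0.0004] drot [-0.003 -0.     0.01 ] 7.9667
```

Free: the torque about the axis has gone. Drawing it out straight along the axis.

Call:
{"fn": "servo_tool", "kwargs": {"increments": [{"tx":-0.014,"ty":0,"tz":0.024,"wx":0,"wy":0,"wz":0,"fingers":1},{"tx":-0.028,"ty":0,"tz":0.048,"wx":0,"wy":0,"wz":0,"fingers":1},{"tx":-0.042,"ty":0,"tz":0.073,"wx":0,"wy":0,"wz":0,"fingers":1},{"tx":-0.056,"ty":0,"tz":0.097,"wx":0,"wy":0,"wz":0,"fingers":1},{"tx":-0.07,"ty":0,"tz":0.121,"wx":0,"wy":0,"wz":0,"fingers":1},{"tx":-0.084,"ty":0,"tz":0.145,"wx":0,"wy":0,"wz":0,"fingers":1},{"tx":-0.1,"ty":0,"tz":0.173,"wx":0,"wy":0,"wz":0,"fingers":1},{"tx":-0.12,"ty":0,"tz":0.208,"wx":0,"wy":0,"wz":0,"fingers":1},{"tx":-0.14,"ty":0,"tz":0.242,"wx":0,"wy":0,"wz":0,"fingers":1},{"tx":-0.16,"ty":0,"tz":0.277,"wx":0,"wy":0,"wz":0,"fingers":1}]}}

```text
time_s: 8.8
tcp_pos: [0.4868, -0.2087, 0.2577]
tool_rot: [0.223, 0.491, 0.831, 0.133]
force: [0.3, 0.1, -1.3]
width: 0.085
finger_force: 73.9
```

```bash
python3 chk.py .5 .110; python3 -c "
from g import *
im=bot.get_image('side'); save(im,'s5.png',(230,20,150,190),3)
np.savez('side1.npz',P=cloud(im),f=im['frame'])"
```

```text
[-0.65  0.11  1.99  0.51  0.67 -1.49] w 0.0853210024893395 F_a -1.3 F [ 0.3  0.1 -1.3] T_a -0.09 dp_a 0.0015 dp [-0.0006  0.0011  0.0014] drot [ 0.    -0.001  0.003] 8.8
```

View pics/s5.png

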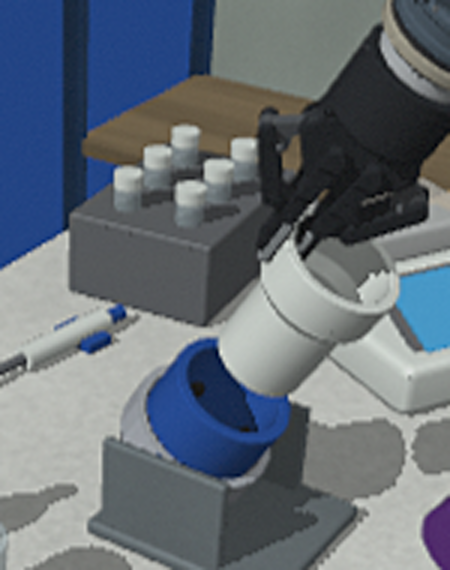

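The cup is fully out and held (300,300), and the jacket is seated in its cradle (215,410). I'll lift, upright the cup and carry it.

Call:
{"fn": "servo_tool", "kwargs": {"increments": [{"tx":0,"ty":0,"tz":0.06,"wx":0,"wy":0,"wz":0,"fingers":1},{"tx":0,"ty":0,"tz":0.16,"wx":0,"wy":0,"wz":0,"fingers":1},{"tx":0,"ty":0,"tz":0.26,"wx":0,"wy":0,"wz":0,"fingers":1},{"tx":0,"ty":0.05,"tz":0.32,"wx":0,"wy":0.03,"wz":0,"fingers":1},{"tx":0.02,"ty":0.15,"tz":0.32,"wx":0,"wy":0.08,"wz":0,"fingers":1},{"tx":0.05,"ty":0.27,"tz":0.32,"wx":0,"wy":0.13,"wz":0,"fingers":1},{"tx":0.09,"ty":0.4,"tz":0.32,"wx":0,"wy":0.18,"wz":0,"fingers":1},{"tx":0.13,"ty":0.53,"tz":0.32,"wx":0,"wy":0.23,"wz":0,"fingers":1},{"tx":0.17,"ty":0.66,"tz":0.32,"wx":0,"wy":0.28,"wz":0,"fingers":1},{"tx":0.21,"ty":0.79,"tz":0.32,"wx":0,"wy":0.333,"wz":0,"fingers":1}]}}

```text
time_s: 9.68
tcp_pos: [0.54, -0.0096, 0.3376]
tool_rot: [-0.001, 0.509, 0.861, -0.0]
force: [0.3, -0.9, -1.0]
width: 0.087
finger_force: 74.1
```

```bash
cat >> g.py <<'E'
PAN=np.array([.5395,.2475,.0745]); YAW=.5
def place(h,dx=0,dy=0):
    e=np.array([np.cos(YAW),np.sin(YAW),0]); return PAN+.042*e+[dx,dy,.085+h], R.from_matrix(np.c_[[-e[1],e[0],0],e,[0,0,-1]])
E
python3 -c "
from g import *
print(bot.state()['joint_pos'].round(2)); rows([place(.09),place(.03)])"
```

```text
[-0.1   0.24  1.53  0.    1.37 -0.61]
[0.145, 1.109, -0.353, -0.0, -0.001, -0.001]
[0.145, 1.109, -0.593, -0.0, -0.001, -0.001]
```

Call:
{"fn": "servo_tool", "kwargs": {"increments": [{"tx":0.02,"ty":0.13,"tz":0,"wx":0,"wy":0,"wz":0,"fingers":1},{"tx":0.04,"ty":0.27,"tz":0,"wx":0,"wy":0,"wz":0,"fingers":1},{"tx":0.06,"ty":0.41,"tz":0,"wx":0,"wy":0,"wz":0,"fingers":1},{"tx":0.08,"ty":0.55,"tz":0,"wx":0,"wy":0,"wz":0,"fingers":1},{"tx":0.1,"ty":0.69,"tz":0,"wx":0,"wy":0,"wz":0,"fingers":1},{"tx":0.12,"ty":0.81,"tz":-0.05,"wx":0,"wy":0,"wz":0,"fingers":1},{"tx":0.135,"ty":0.92,"tz":-0.13,"wx":0,"wy":0,"wz":0,"fingers":1},{"tx":0.145,"ty":1,"tz":-0.22,"wx":0,"wy":0,"wz":0,"fingers":1},{"tx":0.145,"ty":1,"tz":-0.3,"wx":0,"wy":0,"wz":0,"fingers":1},{"tx":0.145,"ty":1,"tz":-0.35,"wx":0,"wy":0,"wz":0,"fingers":1}]}}

```text
time_s: 10.52
tcp_pos: [0.5753, 0.2397, 0.2468]
tool_rot: [-0.001, 0.508, 0.861, 0.0]
force: [0.2, -0.3, -1.4]
width: 0.088
finger_force: 74.2
```

```bash
python3 -c "
from g import *
print(bot.state()['joint_pos'].round(2)); rows([place(.09),place(.02)])"
```

```text
[ 0.32  0.47  1.43  0.    1.24 -0.19]
[0.004, 0.112, 0.011, -0.001, -0.001, -0.003]
[0.004, 0.112, -0.269, -0.001, -0.001, -0.003]
```

Call:
{"fn": "servo_tool", "kwargs": {"increments": [{"tx":0.004,"ty":0.06,"tz":-0.02,"wx":0,"wy":0,"wz":-0.002,"fingers":1},{"tx":0.004,"ty":0.112,"tz":-0.06,"wx":0,"wy":0,"wz":-0.002,"fingers":1},{"tx":0.004,"ty":0.112,"tz":-0.12,"wx":0,"wy":0,"wz":-0.002,"fingers":1},{"tx":0.004,"ty":0.112,"tz":-0.18,"wx":0,"wy":0,"wz":-0.002,"fingers":1},{"tx":0.004,"ty":0.112,"tz":-0.23,"wx":0,"wy":0,"wz":-0.002,"fingers":1},{"tx":0.004,"ty":0.112,"tz":-0.26,"wx":0,"wy":0,"wz":-0.002,"fingers":1},{"tx":0.004,"ty":0.112,"tz":-0.27,"wx":0,"wy":0,"wz":-0.002,"fingers":1},{"tx":0.004,"ty":0.112,"tz":-0.27,"wx":0,"wy":0,"wz":-0.002,"fingers":1}]}}

```text
time_s: 11.18
tcp_pos: [0.5771, 0.2668, 0.1815]
tool_rot: [-0.0, 0.51, 0.86, 0.001]
force: [0.1, 1.5, -1.6]
width: 0.082
finger_force: 74.2
```

```bash
cat > cup.py <<'E'
from g import *; import sys
from scipy.optimize import least_squares
prof=np.array([[0,0],[36,0],[36,68],[46,78],[46,112],[38,112],[38,78],[29,78],[29,58],[0,58]])/1e3
def dist(P,q):
    a=np.array([q[3],q[4],1]); a/=np.linalg.norm(a); v=P-q[:3]; h=v@a; r=np.linalg.norm(v-h[:,None]*a,axis=1); X=np.c_[r,h]
    return np.min([np.linalg.norm(X-S-np.clip((X-S)@(B-S)/((B-S)@(B-S)),0,1)[:,None]*(B-S),axis=1) for S,B in zip(prof[:-1],prof[1:])],0)
z0=float(sys.argv[1])
for c in('side','top'):
    im=bot.get_image(c); P=cloud(im).reshape(-1,3); f=im['frame'].reshape(-1,3).astype(int)
    m=(np.hypot(P[:,0]-PAN[0],P[:,1]-PAN[1])<.065)&(P[:,2]>z0+.01)&(P[:,2]<z0+.118)&(f.max(1)-f.min(1)<40)&(f.min(1)>75)
    q=least_squares(lambda q:dist(P[m],q),[*PAN[:2],z0,0,0],loss='soft_l1',f_scale=.002).x
    print(c,m.sum(),q[:3].round(4),'tilt deg',np.degrees(q[3:]).round(1),'res',np.median(dist(P[m],q)).round(4))
    if len(sys.argv)>2: save(im,c+sys.argv[2]+'.png',(70,190,200,150) if c=='side' else (60,110,160,150),2)
s=bot.state(); print(s['time_s'],s['force'].round(2),s['width'],s['tcp_pos'])
E
python3 cup.py .0945 p1; cd pics; python3 -c "
import cv2;import numpy as np
a=cv2.imread('sidep1.png');b=cv2.imread('topp1.png');cv2.imwrite('p1.png',np.hstack([a,b]))"
```

```text
side 3556 [0.5405 0.2464 0.0938] tilt deg [-0.2  0.1] res 0.0005
top 1159 [0.5411 0.2458 0.0963] tilt deg [-0.2  0.7] res 0.0008
11.2833 [-0.04 -0.32 -1.18] 0.08457369188475623 [0.57756044 0.26689121 0.18258312]
```

View pics/p1.png

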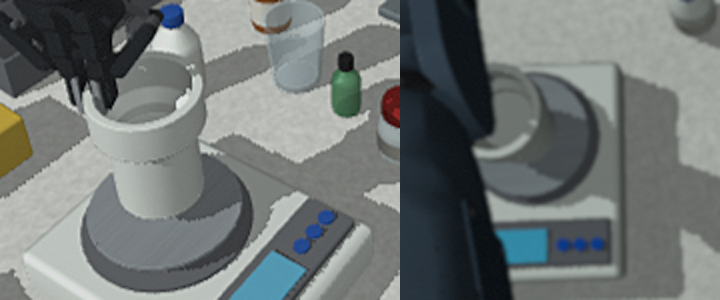

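The cup hangs upright over the pan (150,150) and is centred to about 1.5 mm. Its underside is about 20 mm up. I'll go down most of it, then creep.

Call:
{"fn": "servo_tool", "kwargs": {"increments": [{"tx":-0.004,"ty":0.005,"tz":-0.015,"wx":0,"wy":0,"wz":0,"fingers":1},{"tx":-0.004,"ty":0.005,"tz":-0.03,"wx":0,"wy":0,"wz":0,"fingers":1},{"tx":-0.004,"ty":0.005,"tz":-0.045,"wx":0,"wy":0,"wz":0,"fingers":1},{"tx":-0.004,"ty":0.005,"tz":-0.056,"wx":0,"wy":0,"wz":0,"fingers":1},{"tx":-0.004,"ty":0.005,"tz":-0.064,"wx":0,"wy":0,"wz":0,"fingers":1},{"tx":-0.004,"ty":0.005,"tz":-0.064,"wx":0,"wy":0,"wz":0,"fingers":1},{"tx":-0.004,"ty":0.005,"tz":-0.064,"wx":0,"wy":0,"wz":0,"fingers":1}]}}

```text
time_s: 11.87
tcp_pos: [0.5762, 0.268, 0.1657]
tool_rot: [-0.0, 0.51, 0.86, 0.001]
force: [-0.1, 0.6, -1.4]
width: 0.087
finger_force: 74.4
```

Call:
{"fn": "servo_tool", "kwargs": {"increments": [{"tx":0,"ty":0,"tz":-0.003,"wx":0,"wy":0,"wz":0,"fingers":1},{"tx":0,"ty":0,"tz":-0.006,"wx":0,"wy":0,"wz":0,"fingers":1},{"tx":0,"ty":0,"tz":-0.006,"wx":0,"wy":0,"wz":0,"fingers":1},{"tx":0,"ty":0,"tz":-0.006,"wx":0,"wy":0,"wz":0,"fingers":1}]}}

```text
time_s: 12.2
tcp_pos: [0.5762, 0.268, 0.1643]
tool_rot: [-0.0, 0.51, 0.86, 0.001]
force: [-0.1, 0.6, -1.9]
width: 0.085
finger_force: 74.4
```

```bash
python3 cup.py .076
```

```text
side 3467 [0.5394 0.2476 0.0765] tilt deg [-0.2  0.2] res 0.0006
top 1121 [0.5401 0.247  0.0784] tilt deg [-0.4  0.7] res 0.0008
12.3 [-0.9   0.14 -1.34] 0.08577154172782847 [0.57615345 0.26802949 0.16433683]
```

Call:
{"fn": "servo_tool", "kwargs": {"increments": [{"tx":0,"ty":0,"tz":-0.004,"wx":0,"wy":0,"wz":0,"fingers":1},{"tx":0,"ty":0,"tz":-0.008,"wx":0,"wy":0,"wz":0,"fingers":1},{"tx":0,"ty":0,"tz":-0.008,"wx":0,"wy":0,"wz":0,"fingers":1},{"tx":0,"ty":0,"tz":-0.008,"wx":0,"wy":0,"wz":0,"fingers":1}]}}

```text
time_s: 12.63
tcp_pos: [0.5761, 0.268, 0.1622]
tool_rot: [-0.0, 0.51, 0.86, 0.001]
force: [-0.2, 0.4, -1.5]
width: 0.087
finger_force: 74.4
```

Call:
{"fn": "servo_tool", "kwargs": {"increments": [{"tx":0,"ty":0,"tz":-0.004,"wx":0,"wy":0,"wz":0,"fingers":1},{"tx":0,"ty":0,"tz":-0.004,"wx":0,"wy":0,"wz":0,"fingers":1},{"tx":0,"ty":0,"tz":-0.004,"wx":0,"wy":0,"wz":0,"fingers":1}]}}

```text
time_s: 12.88
tcp_pos: [0.5761, 0.268, 0.1612]
tool_rot: [-0.0, 0.51, 0.86, 0.001]
force: [1.2, 0.7, -1.5]
width: 0.087
finger_force: 74.4
```

```bash
python3 cup.py .074
```

```text
side 3441 [0.5395 0.2476 0.0736] tilt deg [-0.2  0.1] res 0.0006
top 1114 [0.54   0.2464 0.0753] tilt deg [-0.4  1. ] res 0.0009
12.9833 [-0.03  0.93 -1.33] 0.09084040841238857 [0.57618193 0.26801836 0.1613085 ]
```

Call:
{"fn": "servo_tool", "kwargs": {"increments": [{"tx":0,"ty":0,"tz":-0.004,"wx":0,"wy":0,"wz":0,"fingers":1},{"tx":0,"ty":0,"tz":-0.004,"wx":0,"wy":0,"wz":0,"fingers":1},{"tx":0,"ty":0,"tz":-0.004,"wx":0,"wy":0,"wz":0,"fingers":1}]}}

```text
time_s: 13.23
tcp_pos: [0.5762, 0.268, 0.1603]
tool_rot: [-0.0, 0.51, 0.86, 0.001]
force: [0.9, 0.3, -1.7]
width: 0.082
finger_force: 74.5
```

Call:
{"fn": "servo_tool", "kwargs": {"increments": [{"tx":0,"ty":0,"tz":-0.003,"wx":0,"wy":0,"wz":0,"fingers":1},{"tx":0,"ty":0,"tz":-0.003,"wx":0,"wy":0,"wz":0,"fingers":1},{"tx":0,"ty":0,"tz":-0.003,"wx":0,"wy":0,"wz":0,"fingers":1}]}}

```text
time_s: 13.48
tcp_pos: [0.5763, 0.2681, 0.1597]
tool_rot: [0.0, 0.51, 0.86, 0.001]
force: [0.1, -0.2, -0.2]
width: 0.09
finger_force: 74.7
```

Call:
{"fn": "servo_tool", "kwargs": {"increments": [{"tx":0,"ty":0,"tz":-0.003,"wx":0,"wy":0,"wz":0,"fingers":1},{"tx":0,"ty":0,"tz":-0.003,"wx":0,"wy":0,"wz":0,"fingers":1},{"tx":0,"ty":0,"tz":-0.003,"wx":0,"wy":0,"wz":0,"fingers":1}]}}

```text
time_s: 13.73
tcp_pos: [0.5763, 0.2681, 0.159]
tool_rot: [0.0, 0.51, 0.86, 0.001]
force: [0.9, -0.2, 1.2]
width: 0.089
finger_force: 74.9
```

```bash
python3 -c "
from g import *
im=bot.get_image('side'); P=cloud(im)
s=bot.state(); print(s['force'],s['tcp_pos'],s['time_s'])"
```

```text
[0.92142559 0.40749668 0.39372387] [0.57631838 0.26806297 0.15897033] 13.7833
```

The pan now carries the cup's weight. Easing the grip, then opening slowly.

Call:
{"fn": "servo_tool", "kwargs": {"increments": [{"tx":0,"ty":0,"tz":0,"wx":0,"wy":0,"wz":0,"fingers":1},{"tx":0,"ty":0,"tz":0,"wx":0,"wy":0,"wz":0,"fingers":1},{"tx":0,"ty":0,"tz":0,"wx":0,"wy":0,"wz":0,"fingers":0.88},{"tx":0,"ty":0,"tz":0,"wx":0,"wy":0,"wz":0,"fingers":0.85},{"tx":0,"ty":0,"tz":0,"wx":0,"wy":0,"wz":0,"fingers":0.8},{"tx":0,"ty":0,"tz":0,"wx":0,"wy":0,"wz":0,"fingers":0.72},{"tx":0,"ty":0,"tz":0,"wx":0,"wy":0,"wz":0,"fingers":0.68},{"tx":0,"ty":0,"tz":0,"wx":0,"wy":0,"wz":0,"fingers":0.68}], "grip_force": 20}}

```text
time_s: 14.45
tcp_pos: [0.5761, 0.268, 0.1587]
tool_rot: [-0.0, 0.51, 0.86, 0.001]
force: [0.2, -0.2, -0.3]
width: 0.318
finger_force: 0.0
```

```bash
python3 cup.py .073
```

```text
side 3348 [0.5394 0.2479 0.072 ] tilt deg [ 0.  -0.1] res 0.0005
top 1101 [0.5397 0.2468 0.0735] tilt deg [0.1 0.7] res 0.0009
14.55 [-0.4   0.15 -0.62] 0.320321400203615 [0.57612823 0.2680225  0.15877918]
```

Released, and the cup is upright and centred. Withdrawing straight up.

Call:
{"fn": "servo_tool", "kwargs": {"increments": [{"tx":0,"ty":0,"tz":0.02,"wx":0,"wy":0,"wz":0,"fingers":0.68},{"tx":0,"ty":0,"tz":0.05,"wx":0,"wy":0,"wz":0,"fingers":0.68},{"tx":0,"ty":0,"tz":0.09,"wx":0,"wy":0,"wz":0,"fingers":0.68},{"tx":0,"ty":0,"tz":0.14,"wx":0,"wy":0,"wz":0,"fingers":0.68},{"tx":0,"ty":0,"tz":0.22,"wx":0,"wy":0,"wz":0,"fingers":0.68},{"tx":0,"ty":0,"tz":0.32,"wx":0,"wy":0,"wz":0,"fingers":0.68},{"tx":0,"ty":0,"tz":0.42,"wx":0,"wy":0,"wz":0,"fingers":0.68},{"tx":0,"ty":0,"tz":0.5,"wx":0,"wy":0,"wz":0,"fingers":0.68},{"tx":0,"ty":0,"tz":0.5,"wx":0,"wy":0,"wz":0,"fingers":0.68}]}}

```text
time_s: 15.3
tcp_pos: [0.5775, 0.2686, 0.29]
tool_rot: [0.003, 0.51, 0.86, 0.004]
force: [0.7, 0.3, 0.8]
width: 0.321
finger_force: 0.0
```

```bash
python3 cup.py .073; python3 -c "
from g import *
im=bot.get_image('side'); save(im,'end.png')"
```

```text
side 3726 [0.5394 0.2478 0.0718] tilt deg [ 0. -0.] res 0.0006
top 1574 [0.5399 0.2469 0.0735] tilt deg [-0.   0.6] res 0.0009
15.4 [-0.68  0.22 -0.43] 0.3212504844557875 [0.57634041 0.26810339 0.28531271]
```

View pics/end.png

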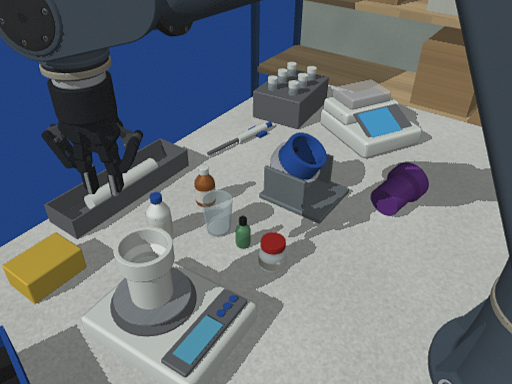

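The cup stands upright in the middle of the pan (150,270), the jacket is seated (300,155), the bystanders are where they were, and the gripper is clear.

```bash
python3 -c "
from station import bot
print(bot.finish_job())"
```

```text
the job is handed in; nothing more can be done
None
```

I twisted the cup free and set it upright within about 1 mm of the pan's centre, then let go; the jacket stayed in its cradle, nothing else was disturbed, and I handed the job in at about 15.5 s on the robot's clock.

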